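Release the child-safety hook of a gift-shop display case and let down its flap

TASK

Open the small display case on the shop counter: its front flap stands ajar, held by a white sprung safety hook. Reach down through the gap behind the flap's top edge, press the hook down gently until you feel it meet its rubber stop, keep it there while you draw the flap towards you past the catch, then lower the flap smoothly until it lies fully open, and let go. Never force the case, the flap or the hook, and leave the jar, beaker and cocktail shaker where they stand.

Things in the scene. Friction and masses are not known exactly. Their poses are not given: they have to be found in the camera images.
- case: Wooden display case, fixed: 180 mm deep (x), 320 wide (y), 170 high. Origin: centre of its underside; -x is its front (towards the robot), +y the robot's left. Front plane 90 mm before the origin. Top board 10 mm thick, upper face 170 mm up, front edge in the front plane. Light work: more than about 20 N of push on case, flap or hook is too much.
- flap (a joint): Flap angle (rad): 0 shut (upright), grows as its top swings out to the robot and down; 1.571 fully open (level, resting on rubber feet, inner face 20 mm above the counter). Starts ajar at 0.24 to 0.27: the gap behind its top edge is 36 to 40 mm, 27 mm where the hook is freed. Hook catches at about 0.28; past 0.45 the flap is clear. A friction hinge (0.4 N m) keeps it where it is left.
- flap_hinge (a point): Middle of the hinge line, at the foot of the flap's inner face, 20 mm above the counter, in the case's front plane; the hinge runs along the case's y.
- flap_edge (a point): Middle of the flap's top edge on its inner face, 152 mm from the hinge. The flap is a wooden frame with a clear pane, 312 mm wide, 10 mm thick; its solid top rail is the upper 34 mm.
- hook_top (a point): Where to press the hook: top of its 30 mm square, 6 mm thick paddle in the gap, 50 mm from the flap's middle towards the case's +y, about 26 mm below the case's top. White plastic, carried by the flap. Slides down on a spring: 3 N, then 0.4 N per mm. Freed after 2 to 13 mm (differs, not given); 1 mm on is a hard rubber stop, 20 N per mm. 11 to 14 N felt: it is on the stop and free.
- hook_nose (a point): Top of the hook's upturned nose, 15 mm above its level arm, 30 mm behind the press point, under the case's top board. It catches behind a lip 8 mm thick, set by hand at a height not given. With the nose pressed below the lip, drawing the flap out some 20 mm clears it; then the hook springs up again. Not low enough: the flap stays locked.
- jar_mid (a point): Centre (60 mm up) of a glass jar with a brass lid, 68 mm across, 120 mm high, beside the case; bystander, leave alone.
- beaker_mid (a point): Centre (45 mm up) of a blue ceramic beaker, 76 mm across, 90 mm high; bystander, leave alone.
- shaker_mid (a point): Centre (90 mm up) of a steel cocktail shaker, 84 mm across, 178 mm high; bystander, leave alone.

How it is judged:
By the outcome, as a careful person would: the job done as asked, in the order asked, and still so for the second after the job is handed in, with the robot touching nothing.
It also fails if it takes over 54 s, if anything falls off the work surface, if the arm or the gripper's body presses on something with over 40 N, if the wrist force passes 120 N, or if a joint passes its speed limit or range.

ROBOT

A 6-joint arm with a two-finger parallel gripper is mounted at the origin on the work surface. World frame = base frame: x ahead of the robot, y to its left, z up, the work surface at z = 0. Lengths are in m, angles in rad, forces in N, time in s.
With the tool pointing down it reaches from about 0.275 to 0.825 m from the base axis. Payload 4.9 kg.
Tool frame: the origin (TCP) lies between the finger pads; the fingertips stand 11 mm ahead of it and the grasp point (between the pads) lies 8 mm behind it (r.nose_length is the distance from the TCP to the fingertips, in m); z points along the fingers, y is the line along which they close (so a half turn about z gives the same grasp; the last joint's range is limited). The gripper opens to 85 mm and grips with 20 to 120 N. Pads are 22 mm wide; open, the fingers measure 114 mm over their backs; the gripper's body (76 mm by 85 mm) begins 54 mm behind the grasp point. The pads swing forward as they close: fully open they stand 13 mm farther back than shut.
Start: joints at [1.194, 0.326, -0.193, 1.052, 0, 1.437], TCP at [0.132, 0.534, 0.242] pointing down, gripper open.
Joint ranges: [-2.65, 2.65], [-0.97, 1.79], [-1.3, 1.35], [-1.93, 2.1], [-1.47, 1.37], [-3.14, 3.14]. Speed limits (rad/s): [2.57, 2.57, 3.14, 3.14, 3.14, 3.14].

INTERFACE

Orientations are given as a unit quaternion [w, x, y, z].
In Python, from station import sensors, read_camera, r gives the robot as it stands.
- The arm moves only by the tool step_arm, never from a script. Its argument "commands" is a list of rows, each a list of 4 numbers: the shift along the tool's x, y, z in units of 50 mm (1.0 is 50 mm), then the turn about the tool's z in units of 5 degrees (1.0 is 5 degrees). A call has 1 to 20 rows; each row shifts and turns the commanded pose from where the row before left it, along the tool's axes as they then stand; what a row does not reach is not made up. A row lasts 1/10 s, in which the tool goes at most 50 mm and 8.59 degrees, less where a joint would pass 70% of its speed; a pose out of reach is approached as far as the arm can. A call is refused whole if a number of a shift passes 1 or a number of a turn 1, either way. A call with a gripper value outside its range is refused whole. "claw" is the opening, from 0 (shut) to 1 (fully open), set as the call begins (left out, the last holds). The fingers move at their own pace and stop on an object; "squeeze" is the grip in N (left out, the last holds). Time passes only in rows, so rows that do not move let the fingers close. It gives the time, the measured TCP pose, the force, the opening and the grip force at its end, in the units of the state.
- sensors.sense(): the state, without advancing time (a new reading comes with each control period).
- read_camera(name): name is "scene" or "side" or "wrist"; returns a dict with "pixels" (480x640x3 uint8, red, green, blue), "K" (3x3 intrinsics, pixels), "extrinsics" (4x4, takes a point from world to camera coordinates); the wrist camera has in their place "tool_from_camera" (4x4, takes a point from camera to tool coordinates, whose origin is the TCP and whose axes are the flange's). Camera axes: x right, y up, looking along -z (the intrinsics and any distortion apply to the point x, -y, -z); pixel columns grow to the right and rows downward; lengths in m; the calibration is good to about 2 mm. A picture is of the moment at which its call begins: read the wrist's pose just before it. There is no depth.
- r.close_job(): hands the job in; it is judged then, once.
The state is a dict: "time": time; "joint_pos": joint angles; "qvel": joint speeds; "joint_efforts": joint torques, N m; "tcp_pos": TCP position; "orientation": TCP orientation; "ft_force": force on the tool from outside, world axes, zero at the start; "wrist_torque": the same for the moment, N m; "width": finger opening in m; "gripper_force": force on a finger pad.
Only numpy, scipy, OpenCV 4.12 (cv2) and the standard library are available. Lean on these libraries where they do the work, as an engineer would, in place of code of your own. Each camera call takes 0.05 s, during which the arm holds its last target. There are 200 camera calls.

## Working session

There is one attempt and no reset: what is moved stays moved. The work goes in short steps, Python scripts to look and compute and a tool call to move; the robot and the scene stay as the last step left them, time stands still between calls to the robot, and variables do not carry over. Pictures are saved under pics/ and viewed, at most 10 in all, crops included, and the job is handed in when it is done.

Besides the shell and the picture viewer there is one more tool, called after "Emit:" in YAML: its name, and indented under it one key for each argument. step_arm: Moves the arm, as the interface text tells. Its arguments: {"type":"object","properties":{"commands":{"type":"array","items":{"type":"array","items":{"type":"number"}}},"claw":{"type":"number"},"squeeze":{"type":"number"}},"required":["commands"]}

```bash
mkdir -p pics; ls; cat > h.py <<'E'
import numpy as np, cv2
from station import sensors, read_camera, r
def save(n,name):
    c=read_camera(n); cv2.imwrite('pics/'+name,c['pixels'][:,:,::-1]); return c
def proj(c,p):
    E=c['extrinsics']; q=E[:3,:3]@np.array(p)+E[:3,3]; v=np.array([q[0],-q[1],-q[2]]); u=c['K']@v; return u[:2]/u[2]
def ray(c,uv):
    E=c['extrinsics']; d=np.linalg.inv(c['K'])@np.array([uv[0],uv[1],1.]); d=np.array([d[0],-d[1],-d[2]])
    R=E[:3,:3]; return -R.T@E[:3,3], R.T@d
def onz(c,uv,z):
    o,d=ray(c,uv); return o+d*(z-o[2])/d[2]
E
python3 - <<'E'
from h import *
s=sensors.sense(); print(s)
for n in('scene','side'):
    c=save(n,n+'1.png'); print(n,c['K'],c['extrinsics'],[k for k in c])
E
```

```text
pics
{'time': 0.0, 'joint_pos': array([ 1.19378788e+00,  3.26960543e-01, -1.93601051e-01,  1.05202326e+00,
        1.08484826e-05,  1.43661263e+00]), 'qvel': array([ 0.00055137,  0.00106258,  0.00029227,  0.00074991, -0.00096257,
        0.00152348]), 'joint_efforts': array([-1.00726749e-05, -4.43396831e+01,  2.62441796e+01,  1.54798402e-02,
       -4.50997038e-05,  1.08739778e-05]), 'tcp_pos': array([0.13200582, 0.53332397, 0.24148625]), 'orientation': array([-2.31337677e-04,  1.21114265e-01,  9.92638169e-01, -8.63840081e-04]), 'ft_force': array([-0.32628415,  0.37142192, -0.81438779]), 'wrist_torque': array([-0.00230686, -0.01161312,  0.02253097]), 'gripper_force': 0.0, 'width': 0.08512083768590757}
scene [[486.83492778   0.         318.5312864 ]
 [  0.         486.83492778 239.16061051]
 [  0.           0.           1.        ]] [[ 0.65209179  0.75813791 -0.00178999 -0.41840565]
 [-0.72637294  0.62544282  0.28496252  0.38737017]
 [ 0.21716043 -0.18452152  0.95853699 -1.21192765]
 [ 0.          0.          0.          1.        ]] ['pixels', 'K', 'extrinsics']
side [[574.7972604    0.         314.72151491]
 [  0.         574.7972604  244.58351087]
 [  0.           0.           1.        ]] [[ 0.78918151 -0.6137744  -0.02176085 -0.42351009]
 [ 0.33558281  0.40127057  0.85227114 -0.31111721]
 [-0.51437022 -0.67989919  0.52264745 -1.06397737]
 [ 0.          0.          0.          1.        ]] ['pixels', 'K', 'extrinsics']
```

View pics/scene1.png

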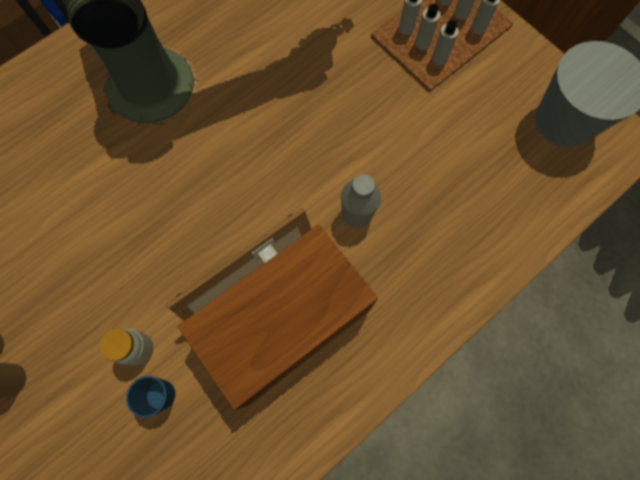

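View pics/side1.png

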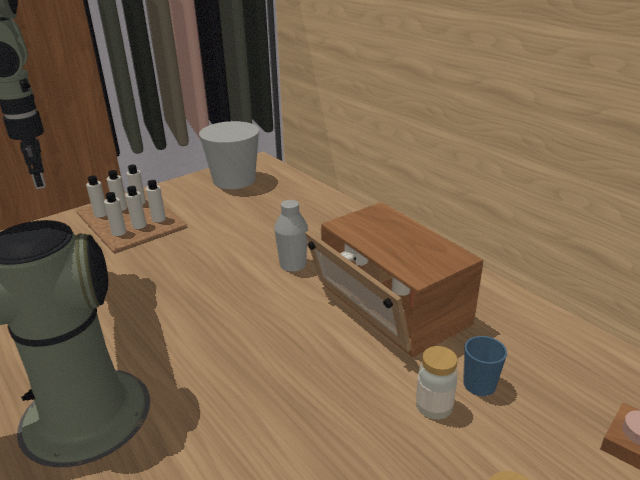

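The overhead picture shows the case top with corners near (318,226), (376,298), (240,406) and (181,328). The white hook paddle is at (267,252), and the flap edge runs from (174,293) to (306,214). The shaker is at (360,200), the jar at (118,345) and the beaker at (150,397).

```bash
cat > m.py <<'E'
from h import *
c=read_camera('scene'); im=c['pixels']; hsv=cv2.cvtColor(im,cv2.COLOR_RGB2HSV)
print('px top',hsv[330,280],hsv[300,320],'counter',hsv[200,220],hsv[440,300],'shadow',hsv[410,225], 'hook',im[252,267])
E
python3 - <<'E'
from m import *
roi=np.zeros(im.shape[:2],np.uint8); cv2.fillConvexPoly(roi,np.array([[320,215],[390,298],[240,418],[170,328]]),1)
hh=hsv[:,:,0].astype(int); 
m=((hh<13)&(hsv[:,:,2]>100)&(roi>0)).astype(np.uint8)
m=cv2.morphologyEx(cv2.morphologyEx(m,cv2.MORPH_CLOSE,np.ones((5,5))),cv2.MORPH_OPEN,np.ones((7,7)))
cn=max(cv2.findContours(m,0,2)[0],key=cv2.contourArea); print(cv2.contourArea(cn))
q=cv2.approxPolyDP(cn,12,True)[:,0]; print(q)
b=cv2.boxPoints(cv2.minAreaRect(cn)); print(b)
for p in q: print(p,onz(c,p,.170).round(4))
P=np.array([onz(c,p,.170)[:2] for p in cn[:,0]],np.float32); print('rect',cv2.minAreaRect(P))
w=((im.min(2)>150)&(hsv[:,:,1]<50)).astype(np.uint8); w[:235]=0;w[275:]=0;w[:,:245]=0;w[:,290:]=0
ys,xs=np.nonzero(w); print('hook',len(xs),xs.mean(),ys.mean(),onz(c,(xs.mean(),ys.mean()),.144))
crop=cv2.resize(im[195:345,165:335],None,fx=4,fy=4,interpolation=cv2.INTER_CUBIC); cv2.imwrite('pics/crop1.png',crop[:,:,::-1])
for n,p,z in(('jar',(117,345),.12),('beaker',(148,396),.09),('shaker',(364,185),.178)): print(n,onz(c,p,z))
E
```

```text
px top [ 13 201 113] [ 14 199 110] counter [ 17 159 133] [ 17 161 127] shadow [ 16 163  64] hook [170 170 149]Traceback (most recent call last):
  File "<stdin>", line 6, in <module>
ValueError: max() iterable argument is empty
```

```bash
python3 - <<'E'
from m import *
roi=np.zeros(im.shape[:2],np.uint8); cv2.fillConvexPoly(roi,np.array([[320,215],[390,298],[240,418],[170,328]]),1)
m=((hsv[:,:,1]>182)&(hsv[:,:,2]>80)&(roi>0)).astype(np.uint8)
m=cv2.morphologyEx(cv2.morphologyEx(m,cv2.MORPH_CLOSE,np.ones((5,5))),cv2.MORPH_OPEN,np.ones((7,7)))
cn=max(cv2.findContours(m,0,2)[0],key=cv2.contourArea); print(cv2.contourArea(cn))
q=cv2.approxPolyDP(cn,12,True)[:,0]
for p in q: print(p,onz(c,p,.170).round(4))
P=np.array([onz(c,p,.170)[:2] for p in cn[:,0].astype(float)],np.float32); print('rect',cv2.minAreaRect(P))
w=((im.min(2)>140)&(hsv[:,:,1]<60)).astype(np.uint8); w[:235]=0;w[275:]=0;w[:,:245]=0;w[:,290:]=0
ys,xs=np.nonzero(w); print('hook',len(xs),xs.mean(),ys.mean(),onz(c,(xs.mean(),ys.mean()),.144))
crop=cv2.resize(im[195:345,165:335],None,fx=4,fy=4,interpolation=cv2.INTER_CUBIC); cv2.imwrite('pics/crop1.png',crop[:,:,::-1])
for n,p,z in(('jar',(117,345),.12),('beaker',(148,396),.09),('shaker',(364,185),.178)): print(n,onz(c,p,z))
E
```

```text
px top [ 14 200 112] [ 14 201 109] counter [ 17 161 133] [ 17 161 127] shadow [ 17 159  64] hook [169 166 143]
17142.0
[321 228] [0.6042 0.0388 0.17  ]
[181 324] [ 0.5773 -0.2698  0.17  ]
[231 406] [ 0.7461 -0.2872  0.17  ]
[374 301] [0.7726 0.0207 0.17  ]
rect ((0.6737604141235352, -0.12424212694168091), (0.3188406825065613, 0.1801961213350296), 86.56759643554688)
hook 93 267.23655913978496 252.96774193548387 [ 0.56856828 -0.06717752  0.144     ]
jar [ 0.51700713 -0.39078042  0.12      ]
beaker [ 0.62379974 -0.40723124  0.09      ]
shaker [0.59425737 0.15712661 0.178     ]
```

View pics/crop1.png

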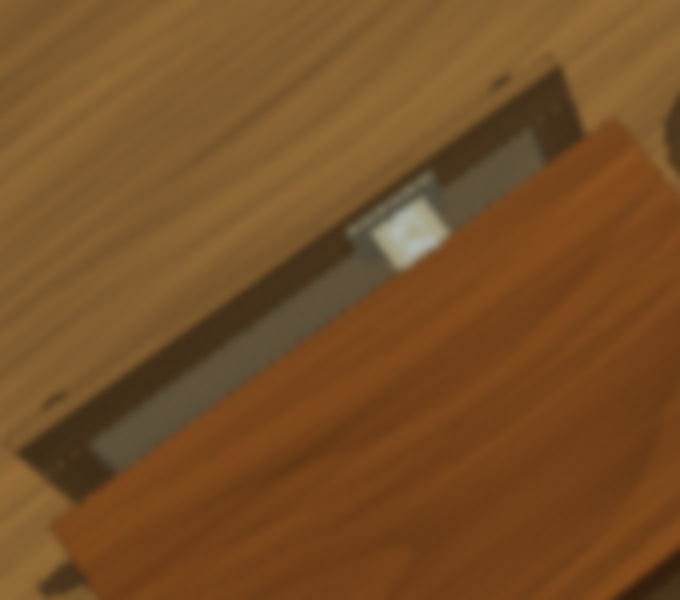

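The crop confirms the flap edge runs roughly from (20,455) to (555,65) in crop pixels. The paddle spans (375-450,195-270), partly under the top board, with a light bracket on the flap at (345-440,170-240). I'll refine the yaw with line fits.

```bash
python3 - <<'E'
from m import *
print(r.nose_length)
roi=np.zeros(im.shape[:2],np.uint8); cv2.fillConvexPoly(roi,np.array([[320,215],[390,298],[240,418],[170,328]]),1)
m=((hsv[:,:,1]>182)&(hsv[:,:,2]>80)&(roi>0)).astype(np.uint8)
m=cv2.morphologyEx(cv2.morphologyEx(m,cv2.MORPH_CLOSE,np.ones((5,5))),cv2.MORPH_OPEN,np.ones((7,7)))
cn=max(cv2.findContours(m,0,1)[0],key=cv2.contourArea)
P=np.array([onz(c,p,.170)[:2] for p in cn[:,0].astype(float)])
th=np.deg2rad(-5);ctr=np.array([.6745,-.1243])
for it in range(3):
    ex=np.array([np.cos(th),np.sin(th)]);ey=np.array([-ex[1],ex[0]]); u=(P-ctr)@ex; v=(P-ctr)@ey; out=[]
    for nm,sel in(('front',(u<-.08)&(abs(v)<.13)),('back',(u>.08)&(abs(v)<.13)),('L',(v>.15)&(abs(u)<.06)),('R',(v<-.15)&(abs(u)<.06))):
        dx,dy,x0,y0=cv2.fitLine(P[sel].astype(np.float32),cv2.DIST_HUBER,0,.001,.001).ravel()
        a=np.degrees(np.arctan2(dy,dx)); a=(a-(90 if nm in('front','back') else 0)+90)%180-90
        p=np.array([x0,y0])-ctr; out.append(a); print(nm,round(a,2),(p@ex).round(4),(p@ey).round(4))
    th=np.deg2rad(out[0]) 
# flap edge line pixels: bright counter -> dark flap inner boundary, hand-read ends of crop
for p in((20,455),(555,65)):
    print('edge',onz(c,(165+p[0]/4,195+p[1]/4),.167))
for p in((345,235),(435,175),(450,235),(405,270),(375,235),(415,197)): print('hook',p,onz(c,(165+p[0]/4,195+p[1]/4),.144))
E
```

```text
px top [ 13 199 113] [ 14 201 109] counter [ 17 159 133] [ 17 161 127] shadow [ 16 163  64] hook [169 166 143]
0.011
front -3.66 -0.0877 -0.0036
back -3.69 0.0885 -0.0029
L -3.46 0.0001 0.1585
R -3.4 -0.0024 -0.1584
front -3.67 -0.0878 -0.0032
back -3.67 0.0884 -0.0028
L -3.48 0.0071 0.1585
R -3.36 -0.0064 -0.1583
front -3.67 -0.0878 -0.0032
back -3.67 0.0884 -0.0028
L -3.48 0.0071 0.1585
R -3.36 -0.0063 -0.1583
edge [ 0.54113049 -0.26917485  0.167     ]
edge [0.55612362 0.03638849 0.167     ]
hook (345, 235) [ 0.54968738 -0.09149666  0.144     ]
hook (435, 175) [ 0.55459679 -0.0395922   0.144     ]
hook (450, 235) [ 0.58267897 -0.0531766   0.144     ]
hook (405, 270) [ 0.58202781 -0.08049947  0.144     ]
hook (375, 235) [ 0.55911422 -0.08054729  0.144     ]
hook (415, 197) [ 0.55689476 -0.0539613   0.144     ]
```

Emit:
step_arm:
  commands:
    - [0,0,-0.2,-0.69]
    - [0,0,-0.2,-0.69]
    - [0,0,-0.2,-0.68]
  claw: 0

```text
time: 0.55
tcp_pos: [0.1322, 0.5337, 0.2724]
orientation: [-0.0, 0.03, 1.0, -0.0]
ft_force: [0.5, 0.2, 0.4]
width: 0.044
gripper_force: 0.0
```

Emit:
step_arm:
  commands:
    - [-0.3,-0.35,0,0]
    - [-0.5,-0.6,0,0]
    - [-0.5,-0.6,0,0]
    - [-0.5,-0.6,0,0]
    - [-0.5,-0.6,0,0]
    - [-0.5,-0.6,0,0]
    - [-0.5,-0.6,0,0]
    - [-0.5,-0.6,0,0]
    - [-0.5,-0.6,0,0]
    - [-0.5,-0.6,0,0]
    - [-0.5,-0.6,0,0]
    - [-0.5,-0.6,0,0]
    - [-0.5,-0.6,0,0]
    - [-0.5,-0.6,0,0]
    - [-0.5,-0.6,0,0]
    - [-0.5,-0.6,0,0]
    - [-0.5,-0.6,0,0]
    - [-0.5,-0.6,0,0]
    - [-0.5,-0.6,0,0]
    - [-0.26,-0.29,0,0]

```text
time: 2.55
tcp_pos: [0.5747, -0.0699, 0.2718]
orientation: [0.0, 0.033, 0.999, -0.0]
ft_force: [-0.0, 0.6, -0.1]
width: 0.0003
gripper_force: 0.0
```

Emit:
step_arm:
  commands:
    - [0,0,0,0]
    - [0,0,0,0]

```text
time: 2.75
tcp_pos: [0.5727, -0.067, 0.2718]
orientation: [-0.001, 0.032, 0.999, 0.0]
ft_force: [0.2, 0.5, 0.8]
width: -0.0001
gripper_force: 0.0
```

```bash
python3 - <<'E'
from h import *
s=sensors.sense(); print(s['time'],s['tcp_pos'],s['orientation'],s['ft_force'],s['width'])
c=save('wrist','w1.png'); print(c['K'],c['tool_from_camera'])
E
```

```text
2.75 [ 0.57272063 -0.06695814  0.27178226] [-6.81545086e-04  3.17936908e-02  9.99494163e-01  3.37939232e-04] [0.22104297 0.45080708 0.77037699] -5.765623559611078e-05
[[395.00186081   0.         322.62645622]
 [  0.         395.00186081 245.07190191]
 [  0.           0.           1.        ]] [[-1.67467305e-04  9.49008746e-01  3.15249699e-01  8.22474727e-02]
 [ 9.99999934e-01  2.61057550e-04 -2.54650848e-04  3.71902541e-04]
 [-3.23964196e-04  3.15249636e-01 -9.49008726e-01 -1.31053852e-01]
 [ 0.00000000e+00  0.00000000e+00  0.00000000e+00  1.00000000e+00]]
```

View pics/w1.png

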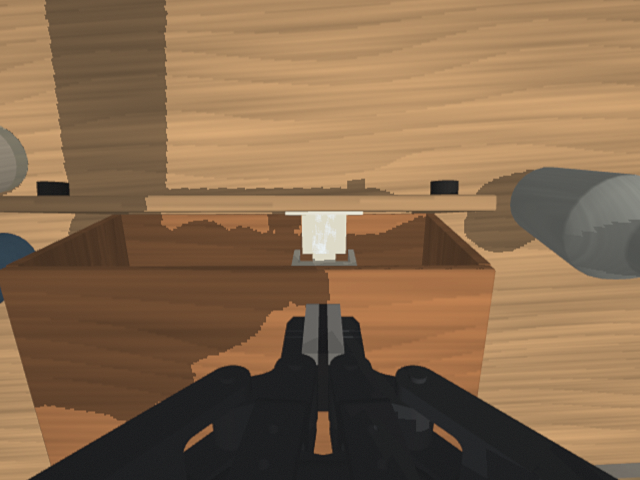

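Wrist view: the flap's inner top edge is at row ~212 and the front edge of the case's top at row ~268. The paddle covers cols 302-346 and rows 212-262.

```bash
cat > w.py <<'E'
from h import *
from scipy.spatial.transform import Rotation as Ro
C=np.array([.6748,-.1242]); t=np.deg2rad(-3.6); ex=np.array([np.cos(t),np.sin(t)]); ey=np.array([-ex[1],ex[0]])
def uv(p): d=np.array(p)[:2]-C; return np.array([d@ex*1e3,d@ey*1e3]).round(1)
def wz(c,s,px,z):
    d=np.linalg.inv(c['K'])@np.array([px[0],px[1],1.]); d=np.array([d[0],-d[1],-d[2]])
    T=c['tool_from_camera']; q=s['orientation']; R=Ro.from_quat([q[1],q[2],q[3],q[0]]).as_matrix()
    o=s['tcp_pos']+R@T[:3,3]; d=R@T[:3,:3]@d; return o+d*(z-o[2])/d[2]
E
python3 - <<'E'
from w import *
s=sensors.sense(); c=read_camera('wrist'); im=c['pixels'].astype(int)
print('tcp',uv(s['tcp_pos']))
for nm,px,z in(('frontL',(150,268),.17),('front',(324,268),.17),('frontR',(480,269),.17),('cornR',(494,269),.17),('edge',(250,212),.167),('edgeR',(420,210),.167),('padL',(302,240),.144),('padR',(346,240),.144),('padback',(324,262),.144),('padfront',(324,212),.144)):
    p=wz(c,s,px,z); print(nm,p.round(4),uv(p))
for col in(230,380): print(col,[(rr,im[rr,col].sum()) for rr in range(192,274,2)])
E
```

```text
tcp [-105.7   51.3]
frontL [ 0.576  -0.1757  0.17  ] [-95.4 -57.6]
front [ 0.5829 -0.0657  0.17  ] [-95.4  52.6]
frontR [0.5899 0.0331 0.17  ] [-94.6 151.7]
cornR [0.5904 0.042  0.17  ] [-94.6 160.5]
edge [ 0.5445 -0.1087  0.167 ] [-131.     7.3]
edgeR [ 0.5498 -0.0048  0.167 ] [-132.3  111.4]
padL [ 0.5716 -0.08    0.144 ] [-105.7   37.6]
padR [ 0.5735 -0.0498  0.144 ] [-105.7   67.9]
padback [ 0.5887 -0.0659  0.144 ] [-89.6  52.8]
padfront [ 0.5529 -0.0637  0.144 ] [-125.5   52.7]
230 [(192, np.int64(262)), (194, np.int64(276)), (196, np.int64(376)), (198, np.int64(420)), (200, np.int64(421)), (202, np.int64(417)), (204, np.int64(402)), (206, np.int64(412)), (208, np.int64(450)), (210, np.int64(416)), (212, np.int64(348)), (214, np.int64(336)), (216, np.int64(330)), (218, np.int64(355)), (220, np.int64(350)), (222, np.int64(351)), (224, np.int64(334)), (226, np.int64(326)), (228, np.int64(307)), (230, np.int64(227)), (232, np.int64(233)), (234, np.int64(226)), (236, np.int64(221)), (238, np.int64(225)), (240, np.int64(224)), (242, np.int64(216)), (244, np.int64(220)), (246, np.int6
[... 501 characters left out ...]
0, np.int64(380)), (212, np.int64(375)), (214, np.int64(333)), (216, np.int64(363)), (218, np.int64(357)), (220, np.int64(346)), (222, np.int64(348)), (224, np.int64(356)), (226, np.int64(354)), (228, np.int64(362)), (230, np.int64(371)), (232, np.int64(306)), (234, np.int64(214)), (236, np.int64(223)), (238, np.int64(217)), (240, np.int64(224)), (242, np.int64(218)), (244, np.int64(218)), (246, np.int64(214)), (248, np.int64(220)), (250, np.int64(221)), (252, np.int64(220)), (254, np.int64(230)), (256, np.int64(231)), (258, np.int64(221)), (260, np.int64(230)), (262, np.int64(228)), (264, np.int64(223)), (266, np.int64(203)), (268, np.int64(226)), (270, np.int64(314)), (272, np.int64(354))]
```

```bash
python3 - <<'E'
from w import *
s=sensors.sense(); c=read_camera('wrist'); T=np.linalg.inv(c['tool_from_camera'])
for p in((.011,0,.011),(-.011,0,.011),(.011,0,-.011)):
    q=T[:3,:3]@np.array(p)+T[:3,3]; v=c['K']@np.array([q[0],-q[1],-q[2]]); print(p,v[:2]/v[2])
c=read_camera('side'); W=lambda u,v,z: np.r_[C+u*ex+v*ey,z]
big=cv2.resize(c['pixels'][180:340,280:480],None,fx=4,fy=4,interpolation=cv2.INTER_CUBIC)
f=lambda p:tuple(int(round(x)) for x in ((proj(c,p)-[280,180])*4+1.5))
for u,col in((-.09,(255,0,0)),(-.095,(0,255,0))):
    cv2.line(big,f(W(u,-.16,.17)),f(W(u,.16,.17)),col,1); 
    cv2.line(big,f(W(u+.18,-.16,.17)),f(W(u+.18,.16,.17)),col,1)
cv2.imwrite('pics/side2.png',big[:600,:,::-1])
E
```

```text
(0.011, 0, 0.011) [321.60205492 302.41555263]
(-0.011, 0, 0.011) [321.65419014 350.21627141]
(0.011, 0, -0.011) [321.46590985 331.27888303]
```

View pics/side2.png

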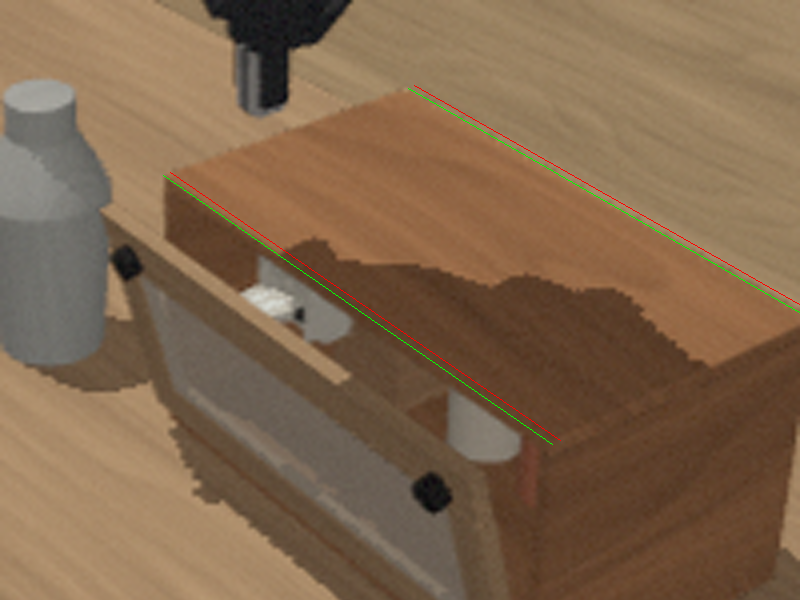

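The side crop matches the front plane near u=-95 mm (green line). I'll go to just above the gap and compare the fingertip directly with the edges.

Emit:
step_arm:
  commands:
    - [0.04,0.02,0.3,0]
    - [0,0,0.4,0]
    - [0,0,0.4,0]
    - [0,0,0.4,0]
    - [0,0,0.18,0]
    - [0,0,0,0]
    - [0,0,0,0]

```text
time: 3.65
tcp_pos: [0.5716, -0.0657, 0.1891]
orientation: [0.0, 0.031, 1.0, -0.0]
ft_force: [0.6, -1.0, 0.5]
width: -0.0003
gripper_force: 0.0
```

```bash
python3 - <<'E'
from w import *
s=sensors.sense(); print(s['time'],s['tcp_pos'],uv(s['tcp_pos']),s['ft_force'])
c=read_camera('wrist'); im=c['pixels']
cv2.imwrite('pics/w2.png',cv2.resize(im[190:340,230:420],None,fx=4,fy=4,interpolation=cv2.INTER_CUBIC)[:,:,::-1])
E
```

```text
3.65 [ 0.57160102 -0.06570808  0.1891169 ] [-106.7   51.9] [ 0.58901735 -0.96827265  0.48475757]
```

View pics/w2.png

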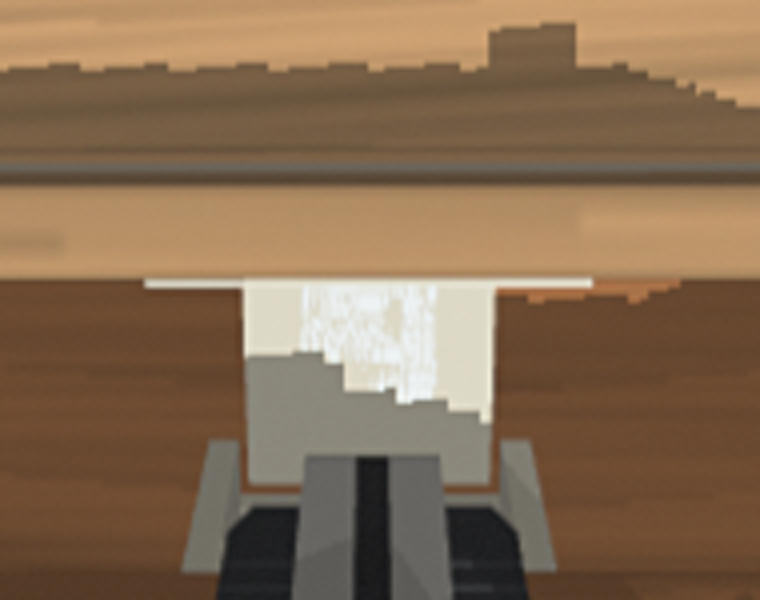

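The close crop shows the fingertips at row ~304, centred on col ~323. The flap's inner edge is at row ~259.5, the front edge of the board at row ~333, and the paddle covers cols 291-353.

```bash
python3 - <<'E'
from w import *
s=sensors.sense(); c=read_camera('wrist')
for nm,px,z in(('edge',(323,259.5),.167),('front',(400,333),.17),('tip',(323,303.7),.178),('padL',(291,290),.144),('padR',(353.5,290),.144),('padback',(323,311.5),.144)):
    p=wz(c,s,px,z); print(nm,uv(p))
print(uv(s['tcp_pos']))
E
```

```text
edge [-131.3   52.3]
front [-98.4  85.7]
tip [-116.6   52.3]
padL [-106.7   36.6]
padR [-106.7   67.2]
padback [-95.   52.3]
[-106.4   51.7]
```

Emit:
step_arm:
  commands:
    - [0,0,0.15,0]
    - [0,0,0.15,0]
    - [0,0,0.15,0]
    - [0,0,0.1,0]
    - [0,0,0,0]
    - [0,0,0,0]

```text
time: 4.35
tcp_pos: [0.5712, -0.066, 0.1605]
orientation: [-0.0, 0.032, 1.0, 0.0]
ft_force: [0.8, 1.0, -0.6]
width: 0.0001
gripper_force: 0.0
```

Emit:
step_arm:
  commands:
    - [0,0,0.02,0]
    - [0,0,0.02,0]
    - [0,0,0.02,0]
    - [0,0,0.02,0]
    - [0,0,0.02,0]
    - [0,0,0.02,0]
    - [0,0,0.02,0]
    - [0,0,0,0]
    - [0,0,0,0]

```text
time: 5.25
tcp_pos: [0.5713, -0.066, 0.154]
orientation: [0.0, 0.032, 1.0, -0.0]
ft_force: [-1.4, -0.2, 3.8]
width: -0.0003
gripper_force: 1.7
```

Emit:
step_arm:
  commands:
    - [0,0,0.02,0]
    - [0,0,0,0]

```text
time: 5.45
tcp_pos: [0.5713, -0.066, 0.1528]
orientation: [0.0, 0.031, 1.0, -0.0]
ft_force: [-2.0, 0.7, 4.6]
width: -0.0001
gripper_force: 1.9
```

Emit:
step_arm:
  commands:
    - [0,0,0.02,0]
    - [0,0,0,0]

```text
time: 5.65
tcp_pos: [0.5713, -0.066, 0.1517]
orientation: [-0.0, 0.032, 1.0, -0.0]
ft_force: [-0.8, 0.3, 4.6]
width: 0.0
gripper_force: 2.1
```

Emit:
step_arm:
  commands:
    - [0,0,0.02,0]
    - [0,0,0,0]

```text
time: 5.85
tcp_pos: [0.5713, -0.066, 0.1507]
orientation: [-0.0, 0.032, 1.0, -0.0]
ft_force: [-1.9, 0.5, 5.2]
width: -0.0003
gripper_force: 2.3
```

Emit:
step_arm:
  commands:
    - [0,0,0.02,0]
    - [0,0,0,0]

```text
time: 6.05
tcp_pos: [0.5712, -0.066, 0.1497]
orientation: [-0.0, 0.032, 1.0, -0.0]
ft_force: [-2.4, 0.3, 4.8]
width: 0.0001
gripper_force: 2.5
```

Emit:
step_arm:
  commands:
    - [0,0,0.016,0]
    - [0,0,0,0]

```text
time: 6.25
tcp_pos: [0.5712, -0.066, 0.149]
orientation: [-0.0, 0.031, 1.0, -0.0]
ft_force: [-1.9, 0.8, 5.9]
width: 0.0001
gripper_force: 2.7
```

Emit:
step_arm:
  commands:
    - [0,0,0.016,0]
    - [0,0,0,0]

```text
time: 6.45
tcp_pos: [0.5712, -0.066, 0.1482]
orientation: [-0.0, 0.032, 1.0, -0.0]
ft_force: [-2.1, 0.5, 5.3]
width: 0.0002
gripper_force: 2.8
```

Emit:
step_arm:
  commands:
    - [0,0,0.016,0]
    - [0,0,0,0]

```text
time: 6.65
tcp_pos: [0.5712, -0.066, 0.1475]
orientation: [-0.0, 0.032, 1.0, -0.0]
ft_force: [-1.8, 0.3, 5.6]
width: 0.0001
gripper_force: 3.0
```

Emit:
step_arm:
  commands:
    - [0,0,0.01,0]
    - [0,0,0,0]

```text
time: 6.85
tcp_pos: [0.5712, -0.066, 0.147]
orientation: [-0.0, 0.032, 1.0, -0.0]
ft_force: [-2.8, 0.9, 5.0]
width: -0.0002
gripper_force: 3.1
```

Emit:
step_arm:
  commands:
    - [0,0,0.01,0]
    - [0,0,0,0]

```text
time: 7.05
tcp_pos: [0.5712, -0.066, 0.1468]
orientation: [-0.0, 0.032, 1.0, -0.0]
ft_force: [-4.2, 0.6, 7.9]
width: 0.0002
gripper_force: 3.9
```

Emit:
step_arm:
  commands:
    - [0,0,0.01,0]
    - [0,0,0,0]

```text
time: 7.25
tcp_pos: [0.5712, -0.066, 0.1465]
orientation: [0.0, 0.031, 1.0, -0.0]
ft_force: [-3.6, 0.6, 9.7]
width: -0.0001
gripper_force: 4.9
```

Emit:
step_arm:
  commands:
    - [0,0,0.01,0]
    - [0,0,0,0]

```text
time: 7.45
tcp_pos: [0.5712, -0.066, 0.1464]
orientation: [0.0, 0.032, 1.0, -0.0]
ft_force: [-5.0, 0.8, 12.1]
width: 0.0003
gripper_force: 5.9
```

Emit:
step_arm:
  commands:
    - [0.02,0,0.005,0]
    - [0.02,0,0.005,0]
    - [0,0,0,0]

```text
time: 7.75
tcp_pos: [0.5711, -0.066, 0.1465]
orientation: [0.002, 0.031, 1.0, -0.0]
ft_force: [-1.1, 1.1, 11.2]
width: 0.0001
gripper_force: 5.3
```

Emit:
step_arm:
  commands:
    - [0.02,0,0.005,0]
    - [0.02,0,0.005,0]
    - [0,0,0,0]

```text
time: 8.05
tcp_pos: [0.5704, -0.0659, 0.1463]
orientation: [0.003, 0.031, 1.0, -0.0]
ft_force: [1.7, 1.2, 9.7]
width: -0.0002
gripper_force: 4.9
```

Emit:
step_arm:
  commands:
    - [0.02,0,0.015,0]
    - [0.02,0,0.01,0]
    - [0,0,0,0]

```text
time: 8.35
tcp_pos: [0.5694, -0.0659, 0.1458]
orientation: [0.005, 0.031, 0.999, -0.0]
ft_force: [3.2, 1.0, 12.4]
width: 0.0002
gripper_force: 6.0
```

Emit:
step_arm:
  commands:
    - [0.02,0,0.01,0]
    - [0.02,0,0.01,0]
    - [0,0,0,0]

```text
time: 8.65
tcp_pos: [0.5681, -0.0658, 0.1453]
orientation: [0.005, 0.031, 0.999, -0.0]
ft_force: [3.6, 1.4, 13.0]
width: -0.0002
gripper_force: 6.8
```

Emit:
step_arm:
  commands:
    - [0.02,0,0.005,0]
    - [0.02,0,0.005,0]
    - [0,0,0,0]

```text
time: 8.95
tcp_pos: [0.5663, -0.0657, 0.1448]
orientation: [0.006, 0.031, 0.999, -0.0]
ft_force: [3.4, 1.2, 13.7]
width: 0.0002
gripper_force: 6.7
```

Emit:
step_arm:
  commands:
    - [0.02,0,0.006,0]
    - [0.02,0,0.006,0]
    - [0,0,0,0]

```text
time: 9.25
tcp_pos: [0.5643, -0.0656, 0.1442]
orientation: [0.006, 0.031, 0.999, -0.0]
ft_force: [3.8, 1.5, 14.0]
width: 0.0002
gripper_force: 6.7
```

Emit:
step_arm:
  commands:
    - [0.02,0,0.006,0]
    - [0.02,0,0.006,0]
    - [0,0,0,0]

```text
time: 9.55
tcp_pos: [0.5621, -0.0654, 0.1435]
orientation: [0.005, 0.031, 0.999, -0.0]
ft_force: [3.2, 2.1, 13.6]
width: 0.0002
gripper_force: 6.7
```

Emit:
step_arm:
  commands:
    - [0.02,0,0.006,0]
    - [0.02,0,0.006,0]
    - [0.02,0,0.006,0]
    - [0,0,0,0]

```text
time: 9.95
tcp_pos: [0.5569, -0.0651, 0.1412]
orientation: [0.003, 0.031, 1.0, -0.0]
ft_force: [0.3, 1.5, 9.0]
width: 0.0001
gripper_force: 3.8
```

Emit:
step_arm:
  commands:
    - [0.02,0,0.006,0]
    - [0.02,0,0.006,0]
    - [0.02,0,0.006,0]
    - [0,0,0,0]

```text
time: 10.35
tcp_pos: [0.5532, -0.0649, 0.1398]
orientation: [0.002, 0.031, 1.0, -0.0]
ft_force: [0.0, -0.3, 7.3]
width: 0.0001
gripper_force: 3.9
```

Emit:
step_arm:
  commands:
    - [0.02,0,0.006,0]
    - [0.02,0,0.006,0]
    - [0.02,0,0.006,0]
    - [0,0,0,0]

```text
time: 10.75
tcp_pos: [0.55, -0.0647, 0.1388]
orientation: [0.002, 0.031, 1.0, -0.0]
ft_force: [-0.2, 0.3, 6.6]
width: 0.0003
gripper_force: 3.9
```

Emit:
step_arm:
  commands:
    - [0,0,0.02,0]
    - [0,0,0,0]

```text
time: 10.95
tcp_pos: [0.5501, -0.0647, 0.1378]
orientation: [0.002, 0.031, 1.0, -0.0]
ft_force: [-0.2, 0.7, 8.8]
width: -0.0003
gripper_force: 4.1
```

```bash
python3 - <<'E'
from w import *
s=sensors.sense(); print(s['tcp_pos'],uv(s['tcp_pos']),s['ft_force'])
c=read_camera('wrist'); im=c['pixels']
cv2.imwrite('pics/w3.png',cv2.resize(im[190:340,230:420],None,fx=4,fy=4,interpolation=cv2.INTER_CUBIC)[:,:,::-1])
E
```

```text
[ 0.5501086  -0.06469756  0.137809  ] [-128.2   51.6] [-0.24027148  0.71495589  8.83690313]
```

View pics/w3.png

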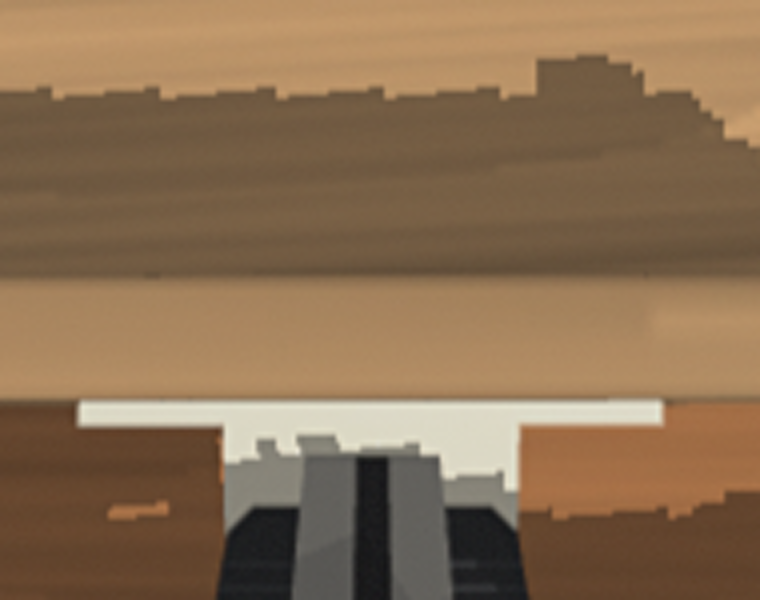

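The flap's inner edge is now at row ~290, with the fingertip (row ~304) close behind it on the paddle.

```bash
python3 - <<'E'
from w import *
s=sensors.sense(); c=read_camera('wrist')
for th in(.28,.3,.35,.4,.45):
    z=.02+.152*np.cos(th); print(th,'expect',-93-152*np.sin(th),'meas',uv(wz(c,s,(323,290),z)))
print(wz(c,s,(323,304),s['tcp_pos'][2]-.011),uv(wz(c,s,(323,304),s['tcp_pos'][2]-.011)))
E
```

```text
0.28 expect -135.0060585817453 meas [-162.9   52.1]
0.3 expect -137.9190714125236 meas [-162.5   52.1]
0.35 expect -145.1204667332286 meas [-161.4   52.1]
0.4 expect -152.1915880309149 meas [-160.1   52.1]
0.45 expect -159.114761184907 meas [-158.6   52.1]
[ 0.53989128 -0.06350019  0.12684376] [-138.5   52.1]
```

Emit:
step_arm:
  commands:
    - [0.03,0,0.012,0]
    - [0.03,0,0.012,0]
    - [0.03,0,0.012,0]
    - [0,0,0,0]

```text
time: 11.45
tcp_pos: [0.5452, -0.0644, 0.1359]
orientation: [0.002, 0.031, 1.0, -0.0]
ft_force: [-1.3, 0.7, 7.5]
width: 0.0001
gripper_force: 4.2
```

Emit:
step_arm:
  commands:
    - [0.03,0,0.012,0]
    - [0.03,0,0.012,0]
    - [0.03,0,0.012,0]
    - [0,0,0,0]

```text
time: 11.85
tcp_pos: [0.5404, -0.0641, 0.134]
orientation: [0.001, 0.031, 1.0, -0.0]
ft_force: [-2.1, -0.8, 9.7]
width: -0.0002
gripper_force: 4.3
```

```bash
python3 - <<'E'
from w import *
s=sensors.sense(); c=read_camera('wrist'); im=c['pixels'].astype(int).sum(2)
print(uv(s['tcp_pos']))
for col in(270,390):
  d=np.abs(im[282:345,col]-im[276:339,col]); print(col,[(k+279,int(d[k])) for k in range(len(d)) if d[k]>60])
for th in(.45,.5,.55): print(th,-93-152*np.sin(th),[(ro,uv(wz(c,s,(323,ro),.02+.152*np.cos(th)))[0]) for ro in(285,290,295,300)])
E
```

```text
[-137.9   51.5]
270 [(279, 90), (280, 290), (281, 346), (282, 352), (283, 351), (284, 307), (286, 236), (287, 234), (288, 222), (289, 227), (290, 207), (291, 104), (300, 78), (301, 111), (302, 143), (303, 121), (304, 79), (319, 106), (320, 115), (321, 104), (322, 106), (323, 122), (324, 82), (331, 135), (332, 136), (333, 127), (334, 116), (335, 119), (336, 74)]
390 [(279, 126), (280, 311), (281, 354), (282, 356), (283, 355), (284, 250), (286, 238), (287, 245), (288, 262), (289, 275), (290, 225), (291, 113), (298, 80), (299, 62), (301, 71), (302, 120), (303, 101), (304, 87), (305, 87), (308, 72), (330, 140), (331, 139), (332, 132), (333, 126), (334, 126), (335, 82)]
0.45 -159.114761184907 [(285, np.float64(-171.8)), (290, np.float64(-170.1)), (295, np.float64(-168.5)), (300, np.float64(-166.8))]
0.5 -165.87268186783885 [(285, np.float64(-170.2)), (290, np.float64(-168.5)), (295, np.float64(-166.8)), (300, np.float64(-165.1))]
0.55 -172.4484587974602 [(285, np.float64(-168.5)), (290, np.float64(-166.7)), (295, np.float64(-165.0)), (300, np.float64(-163.2))]
```

Emit:
step_arm:
  commands:
    - [0,0,-0.03,0]
    - [0,0,-0.05,0]
    - [0,0,-0.05,0]
    - [0,0,-0.07,0]
    - [0,0,-0.2,0]
    - [0,0,-0.3,0]
    - [0,0,-0.3,0]
    - [0.07,-0.2,0,0]
    - [0.07,-0.4,0,0]
    - [0,-0.4,0,0]
    - [0,-0.2,0,0]
    - [0,0,0,0]
    - [0,0,0,0]

```text
time: 13.2
tcp_pos: [0.5284, -0.1233, 0.1827]
orientation: [-0.0, 0.032, 0.999, 0.0]
ft_force: [-0.3, -0.3, -0.4]
width: -0.0002
gripper_force: 0.0
```

```bash
python3 - <<'E'
from w import *
s=sensors.sense(); c=save('wrist','w4.png'); print(s['tcp_pos'],uv(s['tcp_pos']),s['ft_force'])
E
```

```text
[ 0.52844262 -0.12330137  0.1827355 ] [-146.1   -8.3] [-0.32958378 -0.31476097 -0.39354879]
```

View pics/w4.png

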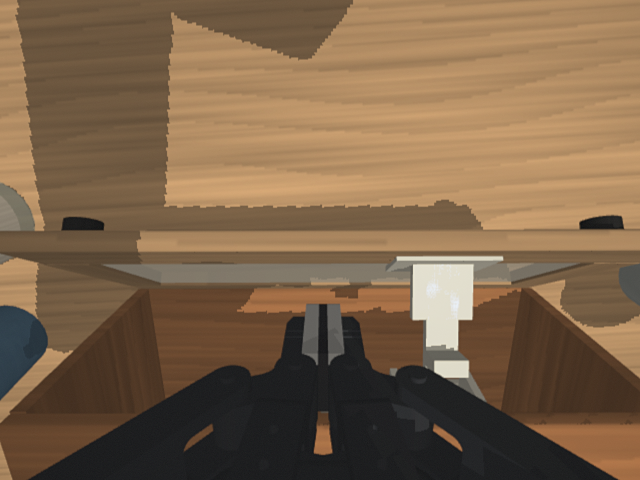

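The flap's inner edge is at row ~257. The hook has sprung up: its paddle is at (443,290) and its nose at (450,368), clear of the case front at row ~413. Next I'll plan the arc for pushing the flap down.

```bash
python3 - <<'E'
from w import *
s=sensors.sense(); c=read_camera('wrist')
for th in(.45,.5,.55): print(th,-93-152*np.sin(th),uv(wz(c,s,(323,257),.02+.152*np.cos(th))))
u,v=uv(s['tcp_pos']); z=s['tcp_pos'][2]
f=lambda th:np.array([-93-138*np.sin(th)+11, 1e3*(.02+.011)+138*np.cos(th)])
ths=np.r_[.5,np.arange(.6,1.6,.1),1.571]; W=np.array([f(t) for t in ths]); print('start',u,z,W[0])
for t,d,w in zip(ths[1:],np.diff(W,axis=0),W[1:]): print(round(t,2),'dx,dz units',(-d/50).round(3),w.round(1))
E
```

```text
0.45 -159.114761184907 [-170.9   -7.4]
0.5 -165.87268186783885 [-169.6   -7.4]
0.55 -172.4484587974602 [-168.2   -7.3]
start -146.1 0.18281860896954316 [-148.16072433  152.10639354]
0.6 dx,dz units [0.235 0.144] [-159.9  144.9]
0.7 dx,dz units [0.22  0.167] [-170.9  136.5]
0.8 dx,dz units [0.202 0.188] [-181.   127.1]
0.9 dx,dz units [0.182 0.207] [-190.1  116.8]
1.0 dx,dz units [0.16  0.224] [-198.1  105.6]
1.1 dx,dz units [0.137 0.239] [-205.    93.6]
1.2 dx,dz units [0.113 0.252] [-210.6   81. ]
1.3 dx,dz units [0.087 0.262] [-215.    67.9]
1.4 dx,dz units [0.06  0.269] [-218.    54.5]
1.5 dx,dz units [0.033 0.274] [-219.7   40.8]
1.57 dx,dz units [0.007 0.196] [-220.   31.]
```

Emit:
step_arm:
  commands:
    - [0,-0.15,0,0]
    - [0,-0.15,0.1,0]
    - [0,0,0.2,0]
    - [0,0,0.2,0]
    - [0,0,0.11,0]
    - [0,0,0,0]
    - [0.02,0,0,0]
    - [0.02,0,0,0]
    - [0,0,0,0]

```text
time: 14.2
tcp_pos: [0.5258, -0.1382, 0.153]
orientation: [0.0, 0.031, 1.0, -0.0]
ft_force: [0.5, 0.5, 0.3]
width: -0.0001
gripper_force: 0.0
```

Emit:
step_arm:
  commands:
    - [0.06,0,0.036,0]
    - [0.06,0,0.036,0]
    - [0.06,0,0.036,0]
    - [0.055,0,0.036,0]
    - [0.055,0,0.041,0]
    - [0.055,0,0.042,0]
    - [0.055,0,0.042,0]
    - [0.055,0,0.042,0]

```text
time: 15.0
tcp_pos: [0.5027, -0.1368, 0.1369]
orientation: [-0.0, 0.032, 1.0, -0.0]
ft_force: [0.5, -0.7, 1.7]
width: 0.0
gripper_force: 0.6
```

Emit:
step_arm:
  commands:
    - [0.05,0,0.047,0]
    - [0.05,0,0.047,0]
    - [0.05,0,0.047,0]
    - [0.05,0,0.047,0]

```text
time: 15.4
tcp_pos: [0.4927, -0.1362, 0.1274]
orientation: [-0.0, 0.032, 1.0, 0.0]
ft_force: [-0.1, -0.5, 0.7]
width: 0.0003
gripper_force: 0.5
```

Emit:
step_arm:
  commands:
    - [0.046,0,0.052,0]
    - [0.046,0,0.052,0]
    - [0.046,0,0.052,0]
    - [0.046,0,0.052,0]
    - [0.04,0,0.056,0]
    - [0.04,0,0.056,0]
    - [0.04,0,0.056,0]
    - [0.04,0,0.056,0]

```text
time: 16.2
tcp_pos: [0.4756, -0.135, 0.1058]
orientation: [-0.0, 0.032, 1.0, 0.0]
ft_force: [0.4, -0.1, 1.3]
width: -0.0001
gripper_force: 0.4
```

Emit:
step_arm:
  commands:
    - [0.034,0,0.06,0]
    - [0.034,0,0.06,0]
    - [0.034,0,0.06,0]
    - [0.034,0,0.06,0]
    - [0.028,0,0.063,0]
    - [0.028,0,0.063,0]
    - [0.028,0,0.063,0]
    - [0.028,0,0.063,0]

```text
time: 17.0
tcp_pos: [0.4633, -0.1343, 0.0812]
orientation: [0.0, 0.031, 1.0, 0.0]
ft_force: [1.1, -0.2, 0.4]
width: -0.0001
gripper_force: 0.3
```

Emit:
step_arm:
  commands:
    - [0.022,0,0.065,0]
    - [0.022,0,0.065,0]
    - [0.022,0,0.065,0]
    - [0.022,0,0.065,0]
    - [0.015,0,0.067,0]
    - [0.015,0,0.067,0]
    - [0.015,0,0.067,0]
    - [0.015,0,0.067,0]

```text
time: 17.8
tcp_pos: [0.456, -0.1338, 0.0548]
orientation: [0.0, 0.032, 1.0, -0.0]
ft_force: [0.5, 0.5, -0.2]
width: -0.0005
gripper_force: 0.2
```

Emit:
step_arm:
  commands:
    - [0.008,0,0.068,0]
    - [0.008,0,0.068,0]
    - [0.008,0,0.06,0]
    - [0.008,0,0.05,0]
    - [0,0,0.04,0]
    - [0,0,0,0]

```text
time: 18.4
tcp_pos: [0.4543, -0.1336, 0.0405]
orientation: [-0.0, 0.032, 1.0, 0.0]
ft_force: [-0.2, 0.3, 0.1]
width: -0.0003
gripper_force: 0.0
```

Emit:
step_arm:
  commands:
    - [0,0,0.04,0]
    - [0,0,0.04,0]
    - [0,0,0.04,0]
    - [0,0,0.03,0]
    - [0,0,0.02,0]
    - [0,0,0,0]

```text
time: 19.0
tcp_pos: [0.4544, -0.1337, 0.0321]
orientation: [-0.0, 0.032, 1.0, 0.0]
ft_force: [0.4, 0.4, -0.0]
width: -0.0002
gripper_force: 0.0
```

Emit:
step_arm:
  commands:
    - [0,0,0.02,0]
    - [0,0,0,0]

```text
time: 19.2
tcp_pos: [0.4545, -0.1337, 0.0312]
orientation: [0.0, 0.032, 1.0, 0.0]
ft_force: [0.4, -1.2, -0.5]
width: -0.0002
gripper_force: 0.0
```

Emit:
step_arm:
  commands:
    - [0,0,0.02,0]
    - [0,0,0,0]

```text
time: 19.4
tcp_pos: [0.4546, -0.1338, 0.0304]
orientation: [0.0, 0.031, 1.0, -0.0]
ft_force: [-0.0, -0.1, 1.1]
width: -0.0004
gripper_force: 0.6
```

Emit:
step_arm:
  commands:
    - [0,0,0.02,0]
    - [0,0,0,0]

```text
time: 19.6
tcp_pos: [0.4546, -0.1338, 0.0296]
orientation: [0.0, 0.031, 1.0, -0.0]
ft_force: [-1.2, 0.4, 4.8]
width: 0.0003
gripper_force: 2.3
```

Emit:
step_arm:
  commands:
    - [0,0,-0.03,0]
    - [0,0,-0.1,0]
    - [0,0,-0.3,0]
    - [0,0,-0.5,0]
    - [0,0,-0.5,0]
    - [0,0,-0.5,0]
    - [0,0,-0.5,0]
    - [0,0,-0.5,0]
    - [0,0,-0.3,0]
    - [0,0,0,0]
    - [0,0,0,0]

```text
time: 20.7
tcp_pos: [0.4544, -0.1337, 0.1906]
orientation: [0.0, 0.032, 1.0, -0.0]
ft_force: [-0.4, -1.0, -0.6]
width: 0.0001
gripper_force: 0.0
```

```bash
python3 - <<'E'
from w import *
s=sensors.sense(); print(s['time'],s['tcp_pos'],s['ft_force'])
save('side','side3.png')
E
```

```text
20.7 [ 0.45439314 -0.13370957  0.19062666] [-0.39877979 -0.9819607  -0.63836129]
```

View pics/side3.png

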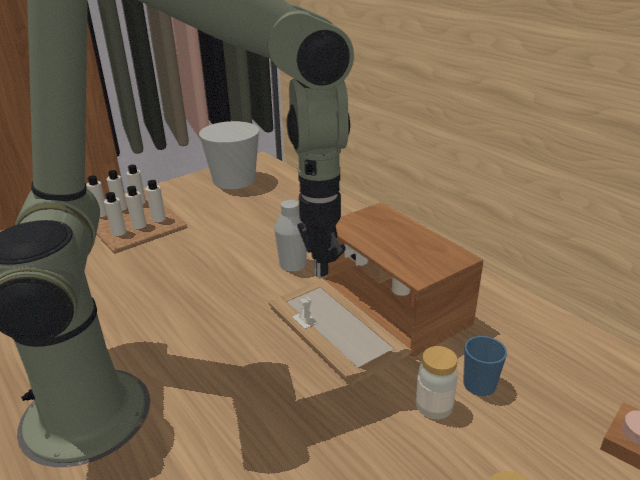

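The flap lies flat, with its far edge from (270,302) to (347,375). The hook stands up on it at (305,312). The shaker, jar and beaker haven't moved, and the gripper is clear, so I'm handing the job in.

```bash
python3 -c "
from station import r; print(r.close_job())"
```

```text
the job is handed in; nothing more can be done
None
```

The case is open and the job handed in: I pressed the hook to its stop (about 12 N), drew the flap past the catch and lowered it flat, and the jar, beaker and shaker were not touched; press force fell to about 7 N near the end of the draw, and no verdict came back.

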